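# Clamp a wood block in the snap-flap jig

### The job

Clamp the wood block in the jig: push it along the channel with closed fingertips until it is fully home against the stop, pushing gently and without gripping it. Then tip the sprung flap past its snap point and let it spring shut over the block by itself, hooking the near edge of the block; do not press the flap down or strain the jig, and leave the other things on the bench where they are.

Things in the scene. Friction and masses are not known exactly. Their poses are not given: they have to be found in the camera images.
- jig: wooden clamping jig screwed to the bench. Origin on the bench top under the channel's centre line; x runs along the channel towards the clamp head, z up (jig x, z below are in this frame). Plywood base 270x100 mm, x -130..140, top at z = 8 mm. Channel 54 mm wide between two wooden guides (x -120..65, tops z = 24 mm), open at its -x end
- block: plain dark wood block, 60 mm long (its x, along the channel), 50 wide, 50 high, about 0.15 kg; origin at the centre of its underside. It already stands in the channel on the base (top at jig z = 58 mm), short of the stop. Home, its far face touches the stop: its centre is then 30 mm before the stop face, at jig x = 0..40 mm
- head_nearest (a point): point on the jig at x = 30, z = 33 mm: middle of the stop's face if the aluminium clamp head were set nearest. The head was set by hand on its rails and holds fast anywhere from here to head_farthest; its setting is NOT reported: feel for it with the block, or look. Stop: upright rubber face 46 mm wide, z 16..50, looking to jig -x
- head_farthest (a point): point on the jig at x = 70, z = 33 mm: middle of the stop's face if the clamp head were set farthest. The head is 52 mm wide, ends 36 mm behind the stop face and is 49 mm high, its hinge lugs 70 mm. The flap's hinge axis lies along jig y at z = 64 mm, 8 mm behind the stop face (so 38 mm beyond the centre of a block that is home)
- flap (a joint): angle of the steel flap, rad: 0 open, leaning back from the block (start); 0.43 upright; 2.0 shut, level over the block towards jig -x. Plate 32 mm wide, 5 thick, reaching 94 mm from the hinge. An over-centre spring drives it back open below about 0.85 to 0.95, shut above; 3 to 6 N near its end moves it. Tip it from behind, towards jig -x, fingers pointing down, tips 45..60 mm above the hinge
- lip_nearest (a point): point on the jig at x = -33, z = 48 mm: lower inner edge of the flap's 5 mm hook lip, shut, if the head were set nearest (up to 40 mm farther along x as set; always 63 mm before the stop face). It passes 3 mm before the near face of a block that is home; with the block over about 4 mm short it lands on the block's top and the flap stops at about 1.86 rad
- tape_roll: bystander: roll of masking tape lying flat, 105 mm across, 25 mm high, beside the jig; origin at the centre of its underside
- scraper: bystander: scraper with a dark handle, 185 x 50 x 16 mm, lying beside the jig; origin at the centre of its underside
- offcut: bystander: larger dark wood block, 85 x 60 x 48 mm, on the bench outside the jig; origin at the centre of its underside
- carton: bystander: small printed carton, 90 x 55 x 30 mm; origin at the centre of its underside
- sander: bystander: brown sanding block, 112 x 64 x 32 mm; origin at the centre of its underside
Things that resemble listed ones, but are neither listed nor needed, are in the scene too. Leave any blue or orange look-alike of the block alone.

How it is judged:
By the outcome, as a careful person would: the job done as asked, in the order asked, and still so for the second after the job is handed in, with the robot touching nothing.
It also fails if it takes over 61 s, if anything falls off the work surface, if the arm or the gripper's body presses on something with over 40 N, if the wrist force passes 120 N, or if a joint passes its speed limit or range.

### The arm

A 6-joint arm with a two-finger parallel gripper is mounted at the origin on the work surface; the furniture and walls round the work are solid. World frame = base frame: x ahead of the robot, y to its left, z up, the work surface at z = 0. Lengths are in mm, angles in rad, forces in N, time in s.
With the tool pointing down it reaches from about 350 to 875 mm from the base axis. Payload 4.2 kg.
Tool frame: the origin (TCP) lies between the finger pads; the fingertips stand 14 mm ahead of it and the grasp point (between the pads) lies 5 mm behind it; z points along the fingers, y is the line along which they close (so a half turn about z gives the same grasp; the last joint's range is limited). The gripper opens to 85 mm and grips with 20 to 120 N. Pads are 22 mm wide; open, the fingers measure 114 mm over their backs; the gripper's body (76 mm by 85 mm) begins 54 mm behind the grasp point. The pads swing forward as they close: fully open they stand 13 mm farther back than shut.
Start: joints at [1.554, 0.385, 0.008, 0, -1.194, -0.259], TCP at [170.166, 601.367, 245.312] pointing down, gripper open.
Joint ranges: [-3.14, 3.14], [-1.21, 2.06], [-1.07, 1.41], [-3.16, 2.05], [-2.99, -0.16], [-3.1, 3.1]. Speed limits (rad/s): [2.79, 2.79, 3.14, 3.14, 3.14, 3.14].

### API

Orientations are given as a unit quaternion [x, y, z, w].
In Python, from bench import * gives the robot as it stands.
- The arm moves only by the tool carry_out, never from a script. Its argument "motion" is a list of rows, each a list of 7 numbers: the turn, a rotation vector about the tool's x, y, z in rad, then the shift along the tool's x, y, z in mm, then the opening, from -1 (shut) to 1 (fully open), so that 0 is half open. A call has 1 to 5 rows; each row is the pose to reach, as a shift and turn from the pose commanded when the call began, along the tool's axes at that moment; what a row does not reach only later rows make up. A row lasts 1/8 s, in which the tool goes at most 62.5 mm and 10.7 degrees, less where a joint would pass 70% of its speed; a pose out of reach is approached as far as the arm can. A call with a gripper value outside its range is refused whole. The fingers move at their own pace and stop on an object; the grip force is fixed at half the most. Time passes only in rows, so rows that repeat a pose let the fingers close. It gives the time, the measured TCP pose, the force, the opening and the grip force at its end, in the units of the state.
- read_state(): the state, without advancing time (a new reading comes with each control period).
- get_image(name): name is "scene" or "top"; returns a dict with "color" (420x560x3 uint8, blue, green, red), "mtx" (3x3 intrinsics, pixels), "position" and "orientation" of the camera in the world. Camera axes: x right, y down, z forward; pixel columns grow to the right and rows downward; lengths in mm; the calibration is good to about 2 mm. A picture is of the moment at which its call begins. There is no depth.
- job_done(): hands the job in; it is judged then, once.
The state is a dict: "clock": time; "joints": joint angles; "joint_vel": joint speeds; "joint_efforts": joint torques, N m; "position": TCP position; "ee_rot": TCP orientation; "contact_force": force on the tool from outside, world axes, zero at the start; "wrist_torque": the same for the moment, N m; "gripper_width": finger opening in mm; "grasp_force": force on a finger pad.
Only numpy, scipy, OpenCV 4.12 (cv2) and the standard library are available. Lean on these libraries where they do the work, as an engineer would, in place of code of your own. Each camera call takes 0.05 s, during which the arm holds its last target. There are 200 camera calls.

## Working session

There is one attempt and no reset: what is moved stays moved. The work goes in short steps, Python scripts to look and compute and a tool call to move; the robot and the scene stay as the last step left them, time stands still between calls to the robot, and variables do not carry over. Pictures are saved under pics/ and viewed, at most 10 in all, crops included, and the job is handed in when it is done.

Besides the shell and the picture viewer there is one more tool, called after ">>>" as name([rows], argument=value, ...), one row to a line, values as JSON. carry_out: Moves the arm, as the interface text tells. Its arguments: {"type":"object","properties":{"motion":{"type":"array"}},"required":["motion"]}

```bash
ls; mkdir -p pics; python3 - <<'E'
from bench import *
import cv2,numpy as np
for n in("scene","top"):
    d=get_image(n);cv2.imwrite(f"pics/{n}0.png",d["color"]);print(n,np.array(d["mtx"]).round(1).tolist(),d["position"],d["orientation"])
print(read_state())
E
```

```text
pics
scene [[502.5, 0.0, 284.6], [0.0, 502.5, 205.8], [0.0, 0.0, 1.0]] [-341.14996305 -987.11836825 1094.09737913] [ 0.83816253 -0.30518106  0.16671386 -0.42018399]
top [[408.2, 0.0, 281.0], [0.0, 408.2, 208.1], [0.0, 0.0, 1.0]] [ 340.12622632   40.14380742 1277.47550654] [-0.6948959   0.71238186 -0.07028032  0.06850144]
{'clock': 0.1, 'joints': array([ 1.55359812e+00,  3.85455167e-01,  6.75173456e-03, -4.30833103e-04,
       -1.19398256e+00, -2.58565499e-01]), 'joint_vel': array([-0.00022532, -0.00234532,  0.00331326,  0.00293803,  0.00048826,
        0.00120942]), 'joint_efforts': array([-9.88095308e-04, -3.93318021e+01,  1.88932461e+01,  4.19790745e+00,
       -2.52797152e-03,  4.60570377e-06]), 'position': array([170.04550774, 600.90789403, 244.34213238]), 'ee_rot': array([ 9.90497962e-01, -1.37524014e-01, -8.50228402e-05,  9.62065081e-04]), 'contact_force': array([-0.31931012,  0.34120912,  0.30592315]), 'wrist_torque': array([-0.01891947, -0.06371892, -0.04978756]), 'grasp_force': 0.0, 'gripper_width': 85.46374634631336}
```

View pics/scene0.png

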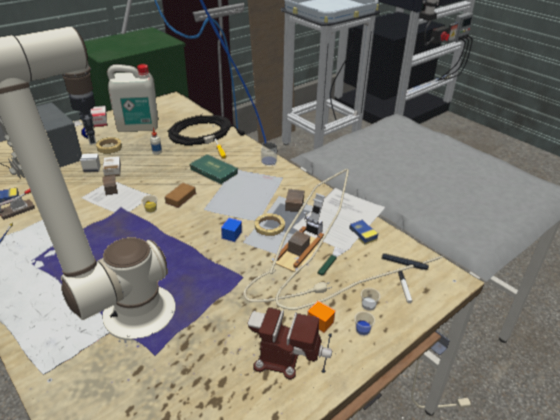

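View pics/top0.png

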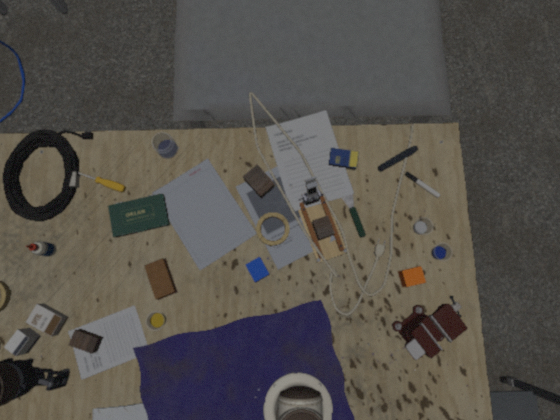

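The top view shows the jig at about (320,225), with its aluminium head towards (312,190). There are three dark blocks: (323,226) inside the jig channel, (258,180) loose and larger (the offcut), and (85,341) far off on paper. The one in the channel fits the description. I'll enlarge to confirm.

```bash
python3 - <<'E'
import cv2,numpy as np
a=cv2.imread("pics/top0.png")[165:270,275:375];b=cv2.imread("pics/scene0.png")[180:280,260:360]
f=lambda i:cv2.resize(i,(400*i.shape[1]//100,400*i.shape[0]//100),interpolation=cv2.INTER_CUBIC)
a=f(a);b=f(b);b=cv2.copyMakeBorder(b,0,20,0,0,0)
cv2.imwrite("pics/crop0.png",np.hstack([a,b]))
E
```

```text
(no output)
```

View pics/crop0.png

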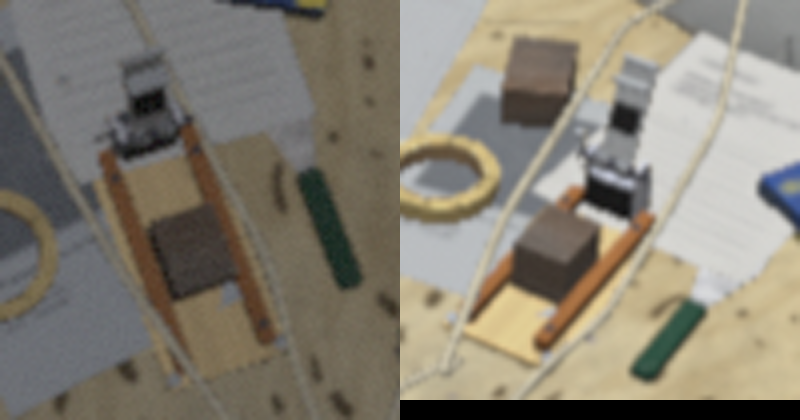

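The crop confirms it: the dark block is in the channel, top-face centre at crop (190,245), i.e. top pixel about (322,226). The head and its open flap are at crop (150,100). A cord runs across the picture, so I'll triangulate it along with the jig pose.

```bash
cat > h.py <<'E'
from bench import *
import cv2,numpy as np
from scipy.spatial.transform import Rotation as R
def ray(d,p):
    K=np.array(d["mtx"]);v=np.linalg.solve(K,[p[0],p[1],1]);return np.array(d["position"]),R.from_quat(d["orientation"]).apply(v)
def plane(d,p,z):
    o,v=ray(d,p);return o+v*(z-o[2])/v[2]
def tri(d1,p1,d2,p2):
    o,v=ray(d1,p1);q,w=ray(d2,p2);s=np.linalg.lstsq(np.c_[v,-w],q-o,rcond=None)[0]
    a=o+v*s[0];b=q+w*s[1];return (a+b)/2,np.linalg.norm(a-b)
def proj(d,X):
    c=np.array(d["mtx"])@R.from_quat(d["orientation"]).inv().apply(np.array(X)-d["position"]);return c[:2]/c[2]
E
python3 - <<'E'
from h import *
np.set_printoptions(precision=1,suppress=True)
t=get_image("top");s=get_image("scene")
for n,d,(x0,y0,x1,y1) in(("top",t,(290,190,350,265)),("scene",s,(270,220,330,275))):
    c=d["color"][y0:y1,x0:x1];h=cv2.cvtColor(c,cv2.COLOR_BGR2HSV)
    m=((h[...,0]<12)&(h[...,1]>120)&(h[...,2]>60)).astype(np.uint8)
    N,l,st,_=cv2.connectedComponentsWithStats(m)
    for i in range(1,N):
        if st[i,4]<25: continue
        ys,xs=np.where(l==i);P=np.array([plane(d,(x+x0,y+y0),24)[:2] for x,y in zip(xs,ys)],np.float32)
        r=cv2.minAreaRect(P);print(n,st[i],r,cv2.boxPoints(r).tolist())
C=lambda x,y:(x/4+275-.4,y/4+165-.4)
S=lambda x,y:((x-400)/4+260-.4,y/4+180-.4)
for k,p in dict(bnear=C(175,300),bfar=C(150,225),bfarR=C(207,205),bnearR=C(238,280)).items():print(k,plane(t,p,58))
for k,p in dict(far=S(553,207),right=S(600,240),left=S(513,240),near=S(558,265)).items():print(k,plane(s,p,58))
print("base near corners",plane(t,C(172,387),8),plane(t,C(285,347),8))
print("cord apex",tri(t,(250,95),s,(347,170)))
print("flap top edge L,R",tri(t,C(122,57),s,S(622,57)),tri(t,C(162,52),s,S(658,68)))
E
```

```text
bnear [483.8 -75.6  58. ]
bfar [541.3 -59.1  58. ]
bfarR [ 555.6 -102.9   58. ]
bnearR [ 497.8 -123.6   58. ]
far [539.7 -65.5  58. ]
right [ 541.  -120.3   58. ]
left [487.  -76.4  58. ]
near [ 494.5 -121.7   58. ]
base near corners [422.3 -75.1   8. ] [ 451.  -164.1    8. ]
cord apex (array([973.9, 125.7,  28.6]), np.float64(3.9627334635077918))
flap top edge L,R (array([645.7, -34.3, 145.1]), np.float64(8.747619713702209)) (array([651.5, -65.2, 147.3]), np.float64(0.7965837245755387))
```

```bash
python3 - <<'E'
from h import *
np.set_printoptions(precision=1,suppress=True)
t=get_image("top");s=get_image("scene")
for n,d,(x0,y0,x1,y1) in(("top",t,(290,190,350,265)),("scene",s,(270,220,330,275))):
    c=d["color"][y0:y1,x0:x1];h=cv2.cvtColor(c,cv2.COLOR_BGR2HSV).astype(int)
    m=((h[...,0]<14)&(h[...,1]>95)&(h[...,2]>40)).astype(np.uint8)
    N,l,st,_=cv2.connectedComponentsWithStats(m)
    for i in range(1,N):
        if st[i,4]<25: continue
        ys,xs=np.where(l==i);P=np.array([plane(d,(x+x0,y+y0),24)[:2] for x,y in zip(xs,ys)],np.float32)
        r=cv2.minAreaRect(P);v=cv2.fitLine(P,cv2.DIST_L2,0,.01,.01).ravel();print(n,st[i],np.array(r[0]),r[1],"yaw",np.arctan(v[1]/v[0]),cv2.boxPoints(r).tolist())
C=lambda x,y:(x/4+275-.4,y/4+165-.4)
# check: project jig model points for assumed pose
for o,y in(((560.4,-80.5),.31),):
    for X in((-130,50,8),(-130,-50,8),(65,38,24),(65,-38,24),(-120,-38,24),(-72,25,58)):
        p=proj(t,np.r_[o,0]+R.from_rotvec([0,0,y]).apply(X));print(X,p,(p+.4-[275,165])*4)
E
```

```text
top [ 30   6  23  54 156] [ 540.9 -120.4] (177.77947998046875, 12.5718355178833) yaw 0.32121795 [[454.6069641113281, -142.7318878173828], [458.6017150878906, -154.65216064453125], [627.16748046875, -98.16203308105469], [623.1727294921875, -86.24176025390625]]
top [ 10  13  21  48 148] [530.1 -55.9] (157.96621704101562, 14.955020904541016) yaw 0.33397397 [[452.7629699707031, -73.59095764160156], [457.4544982910156, -87.79103088378906], [607.4464111328125, -38.23541259765625], [602.7548828125, -24.03533935546875]]
scene [44 13  9 12 40] [ 595.7 -104.7] (61.58540725708008, 12.826504707336426) yaw 0.4234786 [[564.8977661132812, -111.18443298339844], [570.0381469726562, -122.93585205078125], [626.4616088867188, -98.25480651855469], [621.3212280273438, -86.50338745117188]]
scene [ 8 24 11 15 33] [464.6 -76.8] (75.47229766845703, 10.813050270080566) yaw 0.4301498 [[427.5117492675781, -85.68803405761719], [431.5097961425781, -95.73481750488281], [501.6337585449219, -67.82968139648438], [497.6357116699219, -57.78289794921875]]
scene [25 30 11 17 49] [ 486.4 -141.2] (81.44573974609375, 16.664318084716797) yaw 0.47738367 [[446.41259765625, -152.48326110839844], [454.061279296875, -167.28855895996094], [526.4212036132812, -129.9060516357422], [518.7725219726562, -115.10075378417969]]
(-130, 50, 8) [316.8 261.7] [168.7 388.4]
(-130, -50, 8) [347. 251.] [289.6 345.8]
(65, 38, 24) [299.4 201.1] [ 99.2 146. ]
(65, -38, 24) [322.1 193.4] [190. 115.]
(-120, -38, 24) [343.  248.8] [273.6 336.7]
(-72, 25, 58) [319.4 239.5] [179.1 299.4]
```

```bash
cat >> h.py <<'E'
J0=np.array([557.6,-80.6,0]);JR=R.from_rotvec([0,0,.32])
def jig(p): return JR.inv().apply(np.array(p)-J0)
def world(p): return J0+JR.apply(p)
def delta(p,yaw,s=None):
    "tool-frame turn and shift from the measured pose to TCP p, tool straight down, tool x at yaw"
    s=s or read_state();q=R.from_quat(s["ee_rot"])
    T=R.from_rotvec([0,0,yaw])*R.from_rotvec([np.pi,0,0])
    return (q.inv()*T).as_rotvec().round(3),q.inv().apply(np.array(p)-s["position"]).round(1)
E
python3 - <<'E'
from h import *
print(delta([450,280,245],-1.2),delta([470,60,220],-2.0),delta(world([-100,0,200]),.32-np.pi))
E
```

```text
(array([ 0.001, -0.   ,  0.924]), array([3.568e+02, 2.329e+02, 1.000e-01])) (array([ 0.000e+00, -1.000e-03,  1.724e+00]), array([435.9, 439.1,  25.3])) (array([ 0.000e+00, -1.000e-03,  2.546e+00]), array([475.7, 606.6,  45.4]))
```

>>> carry_out([
  [0,0,0.15,45,29,0,-1],
  [0,0,0.3,90,58,0,-1],
  [0,0,0.45,135,87,0,-1],
  [0,0,0.6,180,116,0,-1],
  [0,0,0.75,225,145,0,-1],
])

```text
clock: 0.92
position: [348.1, 399.2, 245.5]
ee_rot: [0.87, -0.493, 0.0, -0.0]
contact_force: [0.6, -0.6, 0.8]
gripper_width: 0.1
grasp_force: 0.0
```

```bash
python3 - <<'E'
from h import *
print(read_state()["joints"],delta([480,100,220],-2.0),delta(world([-100,0,200]),.32-np.pi))
E
```

```text
[ 1.16021007e+00  2.22172393e-01 -2.25056402e-01  7.19727798e-05
 -1.12308346e+00 -6.19829313e-01] (array([-0.  ,  0.  ,  0.97]), array([324.4,  40.8,  25.4])) (array([-0.000e+00,  1.000e-03,  1.791e+00]), array([497.4, 164.8,  45.3]))
```

>>> carry_out([
  [0,0,0.17,60,4,4,-1],
  [0,0,0.34,120,10,8,-1],
  [0,0,0.51,180,18,12,-1],
  [0,0,0.68,240,28,16,-1],
  [0,0,0.85,300,38,20,-1],
])

```text
clock: 1.55
position: [470.7, 122.6, 225.6]
ee_rot: [-0.589, 0.808, -0.0, 0.0]
contact_force: [1.2, 1.0, 0.5]
gripper_width: 0.3
grasp_force: 0.0
```

```bash
python3 - <<'E'
from h import *
print(read_state()["joints"],delta(world([-100,0,120]),.32-np.pi))
E
```

```text
[ 5.89520694e-01  1.64514270e-01 -3.52888490e-01  1.39519755e-04
 -1.05239998e+00 -8.99695578e-01] (array([-0.   ,  0.001,  0.941]), array([225.9, -63.9, 105.4]))
```

>>> carry_out([
  [0,0,0.18,46,-13,10,-1],
  [0,0,0.36,92,-26,20,-1],
  [0,0,0.54,138,-39,30,-1],
  [0,0,0.72,184,-52,40,-1],
  [0,0,0.9,226,-64,50,-1],
])

```text
clock: 2.17
position: [463.2, -112.0, 175.3]
ee_rot: [-0.179, 0.984, -0.0, 0.0]
contact_force: [0.1, -0.8, 0.6]
gripper_width: -0.3
grasp_force: 0.0
```

```bash
python3 - <<'E'
from h import *
d=get_image("scene")
cv2.imwrite("pics/s1.png",cv2.resize(d["color"][130:300,210:390],None,fx=3,fy=3,interpolation=cv2.INTER_CUBIC))
print(read_state()["joints"],jig(read_state()["position"]),delta(world([-100,0,34]),.32-np.pi))
E
```

```text
[ 9.86014783e-02  2.03657237e-01 -4.49910540e-01  3.60263666e-04
 -9.20482656e-01 -1.31791323e+00] [-101.75012652   -2.49894167  173.70866644] (array([ 0.   , -0.003,  0.032]), array([ -2.3,   2.4, 139.7]))
```

View pics/s1.png

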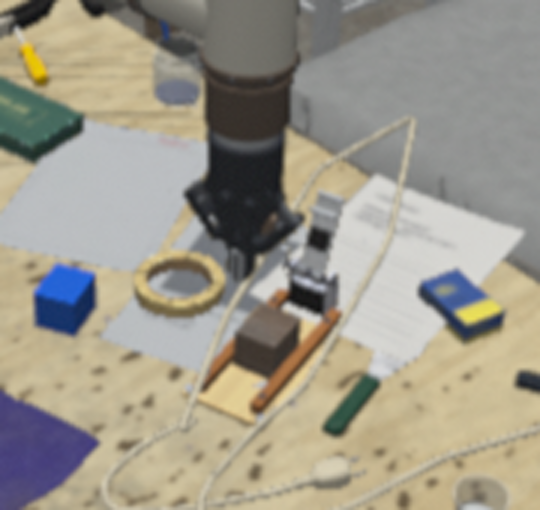

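The picture shows the closed fingertips at crop (240,268), above the channel's open end. The cord passes behind and below them on the bench, clear of the path. Next I descend.

>>> carry_out([
  [0,0,0.03,-2,2,40,-1],
  [0,0,0.03,-2,2,85,-1],
  [0,0,0.03,-2,2,120,-1],
  [0,0,0.03,-2,2,138,-1],
  [0,0,0.03,-2,2,138,-1],
])

```text
clock: 2.85
position: [463.7, -107.9, 36.2]
ee_rot: [-0.167, 0.986, 0.0, -0.002]
contact_force: [0.3, -0.1, -0.1]
gripper_width: 0.0
grasp_force: 0.0
```

```bash
python3 - <<'E'
from h import *
s=read_state();print(jig(s["position"]),s["contact_force"],delta(world([-84,0,34]),.32-np.pi))
E
```

```text
[-97.74104948   3.58300561  36.16109504] [ 0.31797658 -0.12910853 -0.14684842] (array([ 0.001, -0.003,  0.016]), array([-13.7,  -3.8,   2.1]))
```

>>> carry_out([
  [0,0,0.015,-4,-2,0,-1],
  [0,0,0.015,-8,-2,0,-1],
  [0,0,0.015,-12,-2,0,-1],
  [0,0,0.015,-15,-2,0,-1],
  [0,0,0.015,-18,-2,0,-1],
])

```text
clock: 3.48
position: [482.4, -103.7, 37.5]
ee_rot: [-0.16, 0.987, 0.0, 0.0]
contact_force: [0.4, 1.2, 0.1]
gripper_width: 0.1
grasp_force: 0.0
```

>>> carry_out([
  [0,0,0,-3,0,0,-1],
  [0,0,0,-6,0,0,-1],
  [0,0,0,-9,0,0,-1],
  [0,0,0,-12,0,0,-1],
  [0,0,0,-15,0,0,-1],
])

```text
clock: 4.1
position: [496.7, -99.0, 37.2]
ee_rot: [-0.16, 0.987, -0.0, 0.0]
contact_force: [-0.3, -0.4, -0.6]
gripper_width: -0.0
grasp_force: 0.4
```

>>> carry_out([
  [0,0,0,-3,0,0,-1],
  [0,0,0,-6,0,0,-1],
  [0,0,0,-9,0,0,-1],
  [0,0,0,-11,0,0,-1],
  [0,0,0,-13,0,0,-1],
])

```text
clock: 4.72
position: [508.8, -95.0, 37.3]
ee_rot: [-0.16, 0.987, 0.0, -0.0]
contact_force: [-1.8, -1.4, -1.0]
gripper_width: 0.2
grasp_force: 0.4
```

```bash
python3 - <<'E'
from h import *
d=get_image("scene")
cv2.imwrite("pics/s2.png",cv2.resize(d["color"][170:280,250:370],None,fx=5,fy=5,interpolation=cv2.INTER_CUBIC))
s=read_state();print(jig(s["position"]),JR.inv().apply(s["contact_force"]),delta(world([-40,1,34]),.32-np.pi))
E
```

```text
[-50.49143808   1.65391558  37.36908312] [-0.41029385 -0.08096613 -0.58124553] (array([-0.   ,  0.   ,  0.001]), array([-10.5,  -0.7,   3.4]))
```

View pics/s2.png

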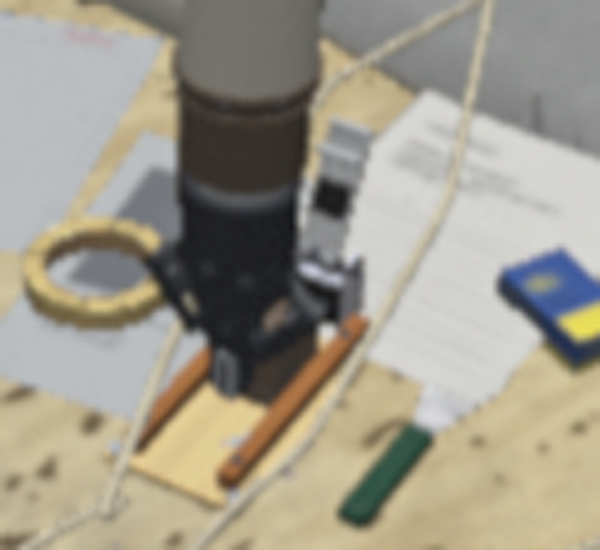

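The picture shows the fingertips at crop (228,370) against the block's near face at (275,365), and the block moving. I'll keep going slowly and feel for the stop.

>>> carry_out([
  [0,0,0,-2,0,0,-1],
  [0,0,0,-4,0,0,-1],
  [0,0,0,-6,0,0,-1],
  [0,0,0,-8,0,0,-1],
  [0,0,0,-10,0,0,-1],
])

```text
clock: 5.4
position: [518.3, -91.8, 37.3]
ee_rot: [-0.16, 0.987, -0.0, -0.0]
contact_force: [-0.6, -0.0, 1.1]
gripper_width: 0.3
grasp_force: 0.7
```

>>> carry_out([
  [0,0,0,-1.5,0,0,-1],
  [0,0,0,-3,0,0,-1],
  [0,0,0,-4.5,0,0,-1],
  [0,0,0,-6,0,0,-1],
  [0,0,0,-6,0,0,-1],
])

```text
clock: 6.02
position: [524.4, -89.8, 37.3]
ee_rot: [-0.16, 0.987, -0.0, 0.0]
contact_force: [-0.7, -0.3, 1.1]
gripper_width: 0.0
grasp_force: 0.4
```

>>> carry_out([
  [0,0,0,-1,0,0,-1],
  [0,0,0,-2,0,0,-1],
  [0,0,0,-3,0,0,-1],
  [0,0,0,-4,0,0,-1],
  [0,0,0,-4,0,0,-1],
])

```text
clock: 6.65
position: [528.0, -88.6, 37.3]
ee_rot: [-0.16, 0.987, -0.0, 0.0]
contact_force: [-1.2, 0.4, 0.3]
gripper_width: -0.2
grasp_force: 0.6
```

>>> carry_out([
  [0,0,0,-1,0,0,-1],
  [0,0,0,-2,0,0,-1],
  [0,0,0,-3,0,0,-1],
  [0,0,0,-4,0,0,-1],
  [0,0,0,-4,0,0,-1],
])

```text
clock: 7.28
position: [531.9, -87.3, 37.3]
ee_rot: [-0.16, 0.987, -0.0, 0.0]
contact_force: [-1.2, -0.6, 0.7]
gripper_width: -0.1
grasp_force: 0.5
```

>>> carry_out([
  [0,0,0,-1,0,0,-1],
  [0,0,0,-2,0,0,-1],
  [0,0,0,-3,0,0,-1],
  [0,0,0,-4,0,0,-1],
  [0,0,0,-4,0,0,-1],
])

```text
clock: 7.9
position: [535.6, -86.1, 37.3]
ee_rot: [-0.16, 0.987, -0.0, 0.0]
contact_force: [-2.0, -0.3, 0.1]
gripper_width: 0.2
grasp_force: 0.4
```

>>> carry_out([
  [0,0,0,-1,0,0,-1],
  [0,0,0,-2,0,0,-1],
  [0,0,0,-3,0,0,-1],
  [0,0,0,-3,0,0,-1],
])

```text
clock: 8.4
position: [535.9, -85.9, 37.2]
ee_rot: [-0.159, 0.987, 0.0, -0.003]
contact_force: [-5.6, -2.9, 6.1]
gripper_width: 0.3
grasp_force: 3.4
```

Firm contact: the TCP stopped at jig x ≈ −22 with about 6 N. That puts the stop face at about x = 49, which agrees with the flap seen at hinge x ≈ 56. I'll back off gently and rise.

>>> carry_out([
  [0,0,0,1,0,0,-1],
  [0,0,0,6,0,0,-1],
  [0,0,0,20,0,0,-1],
  [0,0,0,35,0,0,-1],
  [0,0,0,40,0,-40,-1],
])

```text
clock: 9.02
position: [496.3, -98.4, 75.1]
ee_rot: [-0.159, 0.987, 0.0, -0.004]
contact_force: [1.2, -0.5, 0.7]
gripper_width: 0.1
grasp_force: 0.0
```

>>> carry_out([
  [0,0,0,0,0,-50,-1],
  [0,0,0,0,0,-100,-1],
  [0,0,0,0,50,-150,-1],
  [0,0,0,0,100,-160,-1],
  [0,0,0,0,120,-160,-1],
])

```text
clock: 9.65
position: [461.6, 17.7, 239.1]
ee_rot: [-0.161, 0.987, 0.001, 0.002]
contact_force: [0.5, -0.3, -0.4]
gripper_width: -0.0
grasp_force: 0.0
```

```bash
python3 - <<'E'
from h import *
d=get_image("scene");t=get_image("top")
f=lambda i:cv2.resize(i,(400,400),interpolation=cv2.INTER_CUBIC)
cv2.imwrite("pics/s3.png",np.hstack([f(t["color"][165:265,275:375]),f(d["color"][180:280,260:360])]))
s=read_state();print(jig(s["position"]),JR.inv().apply(s["contact_force"]),delta(world([130,0,230]),.32-np.pi))
E
```

```text
[-60.68366223 123.17570357 237.76856256] [ 0.9413355   0.07491445 -0.00807378] (array([0.001, 0.002, 0.004]), array([-190.2, -123.9,    8. ]))
```

View pics/s3.png

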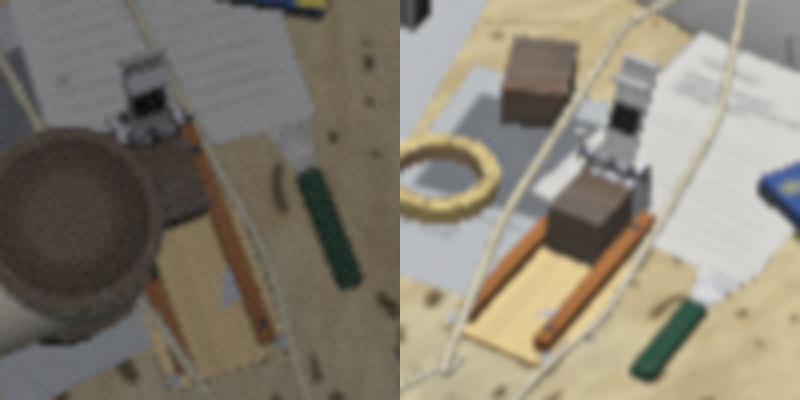

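Both views show the block against the head, with no gap at top crop (155,135) or scene crop (590,170). The flap is still open. Now I travel behind it at z ≈ 235, well above its top at about 149.

>>> carry_out([
  [0,0,0,-50,-10,0,-1],
  [0,0,0,-100,-35,0,-1],
  [0,0,0,-145,-70,0,-1],
  [0,0,0,-180,-105,0,-1],
  [0,0,0,-192,-123,5,-1],
])

```text
clock: 10.38
position: [685.1, -42.7, 230.4]
ee_rot: [-0.159, 0.987, -0.0, -0.001]
contact_force: [-1.3, 0.2, -0.7]
gripper_width: 0.2
grasp_force: 0.0
```

```bash
python3 - <<'E'
from h import *
s=read_state();print(jig(s["position"]),delta(world([132,1,130]),.32-np.pi))
E
```

```text
[132.95263451  -4.08879749 230.38688316] (array([-0.   , -0.001, -0.001]), array([  0.8,   5.1, 100.4]))
```

>>> carry_out([
  [0,0,0,0,4,30,-1],
  [0,0,0,0,4,60,-1],
  [0,0,0,0,4,85,-1],
  [0,0,0,0,4,100,-1],
  [0,0,0,0,4,100,-1],
])

```text
clock: 11.0
position: [681.3, -37.2, 130.8]
ee_rot: [-0.159, 0.987, -0.0, -0.001]
contact_force: [0.9, -0.3, 0.0]
gripper_width: -0.2
grasp_force: 0.0
```

```bash
python3 - <<'E'
from h import *
d=get_image("scene")
cv2.imwrite("pics/s4.png",cv2.resize(d["color"][160:270,260:370],None,fx=5,fy=5,interpolation=cv2.INTER_CUBIC))
s=read_state();print(jig(s["position"]),s["contact_force"])
E
```

```text
[132.06154628   2.24912499 132.28467334] [0.27910246 0.3022521  0.15326115]
```

View pics/s4.png

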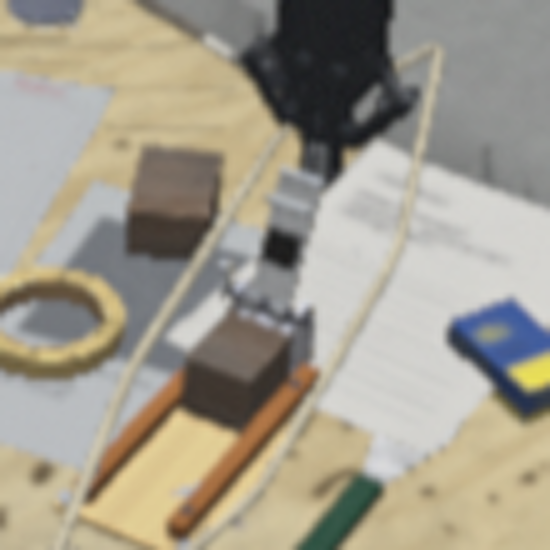

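The picture shows the fingertips at crop (320,150), just behind the open flap at (295,185) and centred on it. I'll push it toward jig −x in steps.

>>> carry_out([
  [0,0,0,5,-1,0,-1],
  [0,0,0,10,-1,0,-1],
  [0,0,0,15,-1,0,-1],
  [0,0,0,20,-1,0,-1],
  [0,0,0,25,-1,0,-1],
])

```text
clock: 11.68
position: [660.8, -44.5, 133.7]
ee_rot: [-0.16, 0.987, -0.0, 0.003]
contact_force: [5.2, 3.8, 3.7]
gripper_width: 0.1
grasp_force: 2.8
```

>>> carry_out([
  [0,0,0,4,0,0,-1],
  [0,0,0,8,0,0,-1],
  [0,0,0,12,0,0,-1],
  [0,0,0,16,0,0,-1],
  [0,0,0,20,0,0,-1],
])

```text
clock: 12.3
position: [639.4, -51.6, 132.3]
ee_rot: [-0.16, 0.987, 0.0, -0.0]
contact_force: [2.7, 0.6, 2.3]
gripper_width: 0.4
grasp_force: 1.5
```

>>> carry_out([
  [0,0,0,4,0,0,-1],
  [0,0,0,8,0,0,-1],
  [0,0,0,12,0,0,-1],
  [0,0,0,16,0,0,-1],
  [0,0,0,20,0,0,-1],
])

```text
clock: 12.92
position: [620.5, -57.8, 132.0]
ee_rot: [-0.16, 0.987, 0.0, 0.0]
contact_force: [2.4, 0.6, 0.0]
gripper_width: 0.0
grasp_force: 1.3
```

>>> carry_out([
  [0,0,0,3,0,0,-1],
  [0,0,0,6,0,0,-1],
  [0,0,0,9,0,0,-1],
  [0,0,0,12,0,0,-1],
  [0,0,0,15,0,0,-1],
])

```text
clock: 13.55
position: [605.9, -62.7, 132.2]
ee_rot: [-0.16, 0.987, 0.0, -0.0]
contact_force: [1.2, 0.4, -0.4]
gripper_width: 0.1
grasp_force: 0.4
```

>>> carry_out([
  [0,0,0,2,0,0,-1],
  [0,0,0,4,0,0,-1],
  [0,0,0,6,0,0,-1],
  [0,0,0,8,0,0,-1],
  [0,0,0,8,0,0,-1],
])

```text
clock: 14.18
position: [598.6, -65.1, 132.3]
ee_rot: [-0.16, 0.987, 0.0, -0.0]
contact_force: [0.1, 0.0, 0.2]
gripper_width: -0.2
grasp_force: 0.0
```

```bash
python3 - <<'E'
from h import *
d=get_image("scene")
cv2.imwrite("pics/s5.png",cv2.resize(d["color"][160:270,260:370],None,fx=5,fy=5,interpolation=cv2.INTER_CUBIC))
s=read_state();print(jig(s["position"]),s["contact_force"])
E
```

```text
[ 43.91177093   1.76443185 132.28620411] [-0.56896737  0.24572053 -1.18068873]
```

View pics/s5.png

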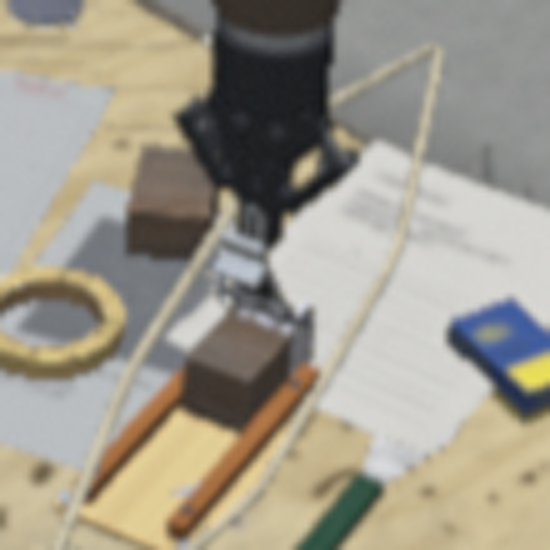

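The flap, at crop (240,260), is tipped well past upright but has not snapped yet. The force is near zero, so it is almost over-centre, and I'll continue a little at a time.

>>> carry_out([
  [0,0,0,2,0,0,-1],
  [0,0,0,4,0,0,-1],
  [0,0,0,6,0,0,-1],
  [0,0,0,8,0,0,-1],
  [0,0,0,8,0,0,-1],
])

```text
clock: 14.85
position: [591.2, -67.6, 132.4]
ee_rot: [-0.16, 0.987, 0.0, -0.0]
contact_force: [-0.2, -0.5, 0.2]
gripper_width: 0.2
grasp_force: 0.0
```

>>> carry_out([
  [0,0,0,0,0,0,-1],
  [0,0,0,0,0,0,-1],
  [0,0,0,0,0,0,-1],
  [0,0,0,0,0,0,-1],
])

```text
clock: 15.35
position: [591.3, -67.6, 132.3]
ee_rot: [-0.16, 0.987, -0.0, -0.0]
contact_force: [-0.0, 1.3, -0.4]
gripper_width: -0.1
grasp_force: 0.0
```

```bash
python3 - <<'E'
from h import *
d=get_image("scene")
cv2.imwrite("pics/s6.png",cv2.resize(d["color"][160:270,260:370],None,fx=5,fy=5,interpolation=cv2.INTER_CUBIC))
s=read_state();print(jig(s["position"]),s["contact_force"])
E
```

```text
[ 36.11413092   1.77997268 132.27212735] [-0.29461665 -0.28904103 -0.7601689 ]
```

View pics/s6.png

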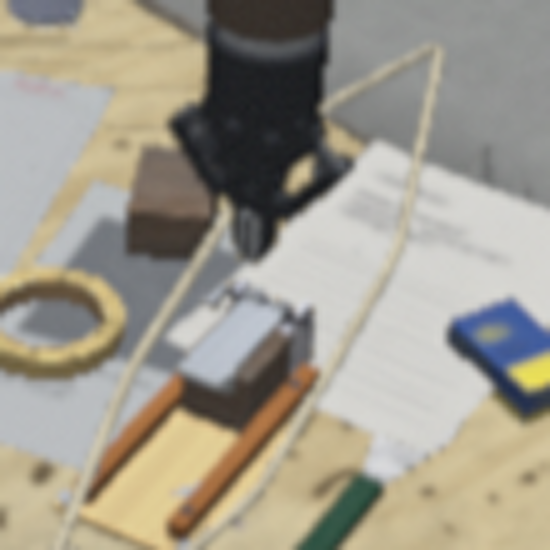

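The flap has snapped shut over the block, its plate running from crop (180,375) to (285,310), and the fingers are free. I'll lift away, then check the flap's level against its predicted pixels.

>>> carry_out([
  [0,0,0,0,0,-30,-1],
  [0,0,0,0,0,-70,-1],
  [0,0,0,0,50,-100,-1],
  [0,0,0,0,100,-100,-1],
  [0,0,0,0,140,-100,-1],
])

```text
clock: 16.02
position: [546.6, 66.8, 233.0]
ee_rot: [-0.16, 0.987, 0.0, 0.001]
contact_force: [-0.0, 0.7, -0.4]
gripper_width: -0.2
grasp_force: 0.0
```

```bash
python3 - <<'E'
from h import *
np.set_printoptions(precision=1,suppress=True)
d=get_image("scene");t=get_image("top")
f=lambda i:cv2.resize(i,(500,500),interpolation=cv2.INTER_CUBIC)[:,:400]
x0,y0=285,205
a=f(d["color"][y0:y0+50,x0:x0+50]);u0,v0=300,185
b=f(t["color"][v0:v0+50,u0:u0+50])
cv2.imwrite("pics/s7.png",np.hstack([a,b]))
h=56.5
for th in(2.0,1.86):
    e=2.0-th
    for y in(16,-16):
        X=[h-94*np.cos(e)-2.5*np.sin(e),y,64+94*np.sin(e)+2.5*np.cos(e)]
        p=proj(d,world(X));q=proj(t,world(X));print(th,y,(p+.5-[x0,y0])*10,(q+.5-[u0,v0])*10+[400,0])
s=read_state();print(jig(s["position"]),s["contact_force"])
E
```

```text
2.0 16 [106.3 294. ] [591.7 437.4]
2.0 -16 [193.1 328.4] [691.4 401.7]
1.86 16 [108.6 261.5] [595.1 429.1]
1.86 -16 [195.9 295.8] [695.8 393.1]
[ 36.  144.7 232.8] [0.4 0.6 0.2]
```

View pics/s7.png

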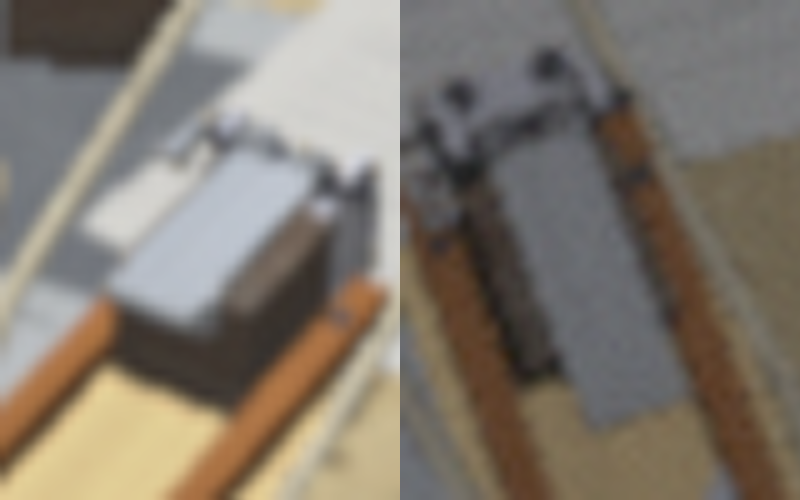

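The near edge of the flap is at (110,293) and (200,325) in the scene view. That matches the fully shut prediction of (106,294) and (193,328), not the 1.86 rad case at row 262/296. The lip overhangs the block's near face, and the arm is clear.

```bash
python3 -c "
from bench import *
print(job_done())"
```

```text
the job is handed in; nothing more can be done
None
```

The block is home against the stop and the flap snapped shut by itself with its lip over the block's near edge; I handed the job in at about 16 s with the arm clear and nothing else moved as far as the pictures show.

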